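# Lock the shaker carriage with its transport pin

## Task

Lock the platform shaker for moving: pick up the aluminium transport pin, put its rod into the level slot under the overhanging front of the cover and push it into the one hole at the bottom of that slot, until the collar on the rod is fully home, then let go of the pin and leave it there. The hole cannot be seen and the carriage may have stopped anywhere, so slide the rod's tip lightly along the bottom of the slot to find it by feel; never push on the shaker harder than 30 N, and do not disturb the bottle, the beaker or the stack of plates.

Things in the scene. Friction and masses are not known exactly. Their poses are not given: they have to be found in the camera images.
- pin_grip (a point): Transport pin, loose, about 150 g: upright aluminium grip block 36 mm (its x) by 26 mm (its y), 60 mm high, standing on the bench; a level steel rod, 10 mm diameter, sticks out 90 mm from its front along +x at half its height. This point: centre of the block, 30 mm above its foot. Grip it from above across the 26 mm.
- pin_tip (a point): Free end of the pin's rod, on the rod's axis, 108 mm from the block's centre along the pin's +x; axes as pin_grip. The end is chamfered over its last 3 mm, from 10 to 5 mm diameter.
- pin_collar (a point): Front of the collar on the rod (21 mm diameter, 5 mm thick), on the rod's axis, 50 mm behind the tip. It meets the front of the guide slot when the pin is fully home; the tip is then 30 mm inside the hole and the grip block's front 40 mm from the slot's front. Once let go, the seated pin stays in the hole and droops a few degrees.
- shaker: Platform shaker: fixed low white machine, 280 mm wide (y), 92 mm high, grey cover, black mat on top, overhanging front towards the robot. Origin on the bench below the middle of its hidden face; x points into the machine, y along the face, z up.
- slot_mid (a point): Middle of the mouth of the guide slot: a level slot 200 mm long (y), 12.5 mm tall (z) and 20 mm deep (x) in the shaker's front under the cover, 55 mm above the bench; axes as shaker. The rod's end is put in the slot and slid along it sideways, its tip against the hidden face at the bottom of the slot. The held rod can tip a few degrees up or down in the fingers when pushed; the slot limits that.
- face_mid (a point): Middle of the hidden upright face at the bottom of the guide slot, 20 mm behind the slot's front, 55 mm above the bench; axes as shaker. A flat hard steel bar that does not move, with one hole 12.5 mm wide (y), 14 mm tall (z), 60 mm deep, its centre at this height and anywhere within 45 mm either side of this point along y. The rod goes in along +x.
- cover_edge (a point): Middle of the lower front edge of the grey cover, which overhangs the slot's front by 30 mm; 74 mm above the bench; axes as shaker. The rod passes below it; the grip block stays outside. Below the cover two cheeks, 200 mm apart, stand out 20 mm from the slot's front at either end.
- flask: White plastic bottle, 60 mm diameter, 130 mm high, loose on the bench to one side (pin and bottle may be on either side); origin at the centre of its underside. Leave it alone.
- beaker: Glass beaker, 72 mm diameter, 85 mm high, loose; origin at the centre of its underside. Leave it alone.
- plates: Stack of white film plates, one solid block 75 x 100 x 40 mm, loose; origin at the centre of its underside. Leave it alone.
Things that resemble listed ones, but are neither listed nor needed, are in the scene too. What is meant by the part that bears pin_grip is not brown, and is the smaller of those in its own colour.

How it is judged:
By the outcome, as a careful person would: the job done as asked, in the order asked, and still so for the second after the job is handed in, with the robot touching nothing.
It also fails if it takes over 72 s, if anything falls off the work surface, if the arm or the gripper's body presses on something with over 40 N, if the wrist force passes 120 N, or if a joint passes its speed limit or range.

## Robot

A 6-joint arm with a two-finger parallel gripper is mounted at the origin on the work surface. World frame = base frame: x ahead of the robot, y to its left, z up, the work surface at z = 0. Lengths are in m, angles in rad, forces in N, time in s.
With the tool pointing down it reaches from about 0.35 to 0.975 m from the base axis. Payload 4.9 kg.
Tool frame: the origin (TCP) lies between the finger pads; the fingertips stand 25 mm ahead of it and the grasp point (between the pads) lies 6 mm ahead of it; z points along the fingers, y is the line along which they close (so a half turn about z gives the same grasp; the last joint's range is limited). The gripper opens to 85 mm and grips with 20 to 120 N. Pads are 22 mm wide; open, the fingers measure 114 mm over their backs; the gripper's body (76 mm by 85 mm) begins 54 mm behind the grasp point. The pads swing forward as they close: fully open they stand 13 mm farther back than shut.
Start: joints at [-1.348, 0.053, 1.613, -0, 1.476, -0.119], TCP at [0.209, -0.589, 0.256] pointing down, gripper open.
Joint ranges: [-3.01, 3.01], [-1.01, 2.22], [0.06, 2.58], [-1.02, 4.17], [0.09, 2.62], [-3.14, 3.14]. Speed limits (rad/s): [2.57, 2.57, 3.14, 3.14, 3.14, 3.14].

## Interface

Orientations are given as a unit quaternion [w, x, y, z].
In Python, from plant import manip gives the robot as it stands.
- The arm moves only by the shell command python3 -m inch 'ROWS'. ROWS is JSON, a list of rows, each a list of 3 entries, a list of its own where there are three numbers: the shift along the tool's x, y, z in m, then the turn, a rotation vector about the tool's x, y, z in rad, then the opening, from 0 (shut) to 1 (fully open). A call has 1 to 8 rows; each row shifts and turns the commanded pose from where the row before left it, along the tool's axes as they then stand; what a row does not reach is not made up. A row lasts 1/10 s, in which the tool goes at most 50 mm and 8.59 degrees, less where a joint would pass 70% of its speed; a pose out of reach is approached as far as the arm can. A call with a gripper value outside its range is refused whole. The fingers move at their own pace and stop on an object; the grip force is fixed at half the most. Time passes only in rows, so rows that do not move let the fingers close. It gives the time, the measured TCP pose, the force, the opening and the grip force at its end, in the units of the state.
- manip.state(): the state, without advancing time (a new reading comes with each control period).
- manip.grab_frame(name): name is "side" or "top"; returns (picture, depth): 384x512x3 uint8, red, green, blue; 384x512 float32, m along the optical axis (not along the pixel's ray), 0 where there is no reading.
- manip.camera_params(name): a dict with "camera_matrix" (3x3 intrinsics, pixels), "rvec" (rotation vector, rad) and "tvec" (3), from world to camera coordinates, as OpenCV has them. Camera axes: x right, y down, z forward; pixel columns grow to the right and rows downward; lengths in m; the calibration is good to about 2 mm. A picture is of the moment at which its call begins. camera_params takes no time and is no camera call.
- manip.job_done(): hands the job in; it is judged then, once.
Trained networks look in the newest picture that a camera, given by its name, has taken for a name from the list of things; names that differ only in an ending like _2 or _b are one class to them, and where a whole thing is asked for, a point or a joint stands for the part that bears it (a point fixed in the world has none). Each returns a list of dicts, best first, with "score" (0 to 1); they miss things now and then, are a little off and sometimes report something else, mostly with a low value. They report only what shows in the picture. A call takes as long as a camera call. They do not tell look-alikes from the thing itself.
- manip.look_for(camera, label): "point" ([x, y, z] in m, in world coordinates, good to about 4 mm: the middle of the surface that is visible of it).
The state is a dict: "time": time; "joint_pos": joint angles; "joint_vel": joint speeds; "joint_efforts": joint torques, N m; "tool_pos": TCP position; "tool_rot": TCP orientation; "contact_force": force on the tool from outside, world axes, zero at the start; "ft_torque": the same for the moment, N m; "gripper_width": opening from 0.0 (shut) to 1.0 (fully open); "grasp_force": force on a finger pad.
Only numpy, scipy, OpenCV 4.12 (cv2) and the standard library are available. Lean on these libraries where they do the work, as an engineer would, in place of code of your own. Each camera call takes 0.05 s, during which the arm holds its last target. There are 200 camera calls.

## Working session

There is one attempt and no reset: what is moved stays moved. The work goes in short steps, Python scripts to look and compute and a shell command to move; the robot and the scene stay as the last step left them, time stands still between calls to the robot, and variables do not carry over. Pictures are saved under pics/ and viewed, at most 10 in all, crops included, and the job is handed in when it is done.

```bash
mkdir -p pics; ls
cat > h.py <<'E'
from plant import manip
import numpy as np, cv2
def cam(n):
    p=manip.camera_params(n);R=cv2.Rodrigues(np.array(p["rvec"],float))[0];return np.array(p["camera_matrix"]),R,np.array(p["tvec"],float).ravel()
def proj(n,P):
    K,R,t=cam(n);q=K@(R@np.array(P,float)+t);return (q[:2]/q[2]).round(0)
def cloud(n,d):
    K,R,t=cam(n);v,u=np.indices(d.shape);c=np.stack([(u-K[0,2])*d/K[0,0],(v-K[1,2])*d/K[1,1],d],-1)
    return (c-t)@R
def save(n,f,crop=None,s=1):
    im,d=manip.grab_frame(n);o=im if crop is None else im[crop[0]:crop[1],crop[2]:crop[3]]
    cv2.imwrite("pics/"+f,cv2.resize(o[:,:,::-1],None,fx=s,fy=s,interpolation=cv2.INTER_CUBIC));np.save("pics/"+n+"_d.npy",d);np.save("pics/"+n+"_i.npy",im);return im,d
E
python3 - <<'E'
from h import *
for n in("top","side"):
    save(n,n+"0.png",s=1.5)
    for l in ("pin_grip","pin_tip","pin_collar","shaker","slot_mid","face_mid","cover_edge","flask","beaker","plates"):
        for r in manip.look_for(n,l)[:4]: print(n,l,np.round(r["point"],3),round(r["score"],2),proj(n,r["point"]))
print(manip.state())
E
```

```text
pics
top pin_grip [0.358 0.205 0.054] 0.84 [166. 259.]
top pin_grip [0.305 0.368 0.036] 0.79 [102. 281.]
top pin_grip [0.451 0.291 0.046] 0.72 [132. 222.]
top pin_tip [0.355 0.202 0.053] 0.9 [167. 260.]
top pin_tip [0.452 0.294 0.04 ] 0.87 [132. 222.]
top pin_tip [0.307 0.374 0.036] 0.82 [ 99. 281.]
top pin_collar [0.457 0.296 0.039] 0.77 [131. 220.]
top pin_collar [0.361 0.208 0.055] 0.77 [164. 258.]
top pin_collar [0.31  0.369 0.035] 0.7 [102. 279.]
top shaker [ 0.73  -0.034  0.086] 0.69 [260. 106.]
top shaker [0.453 0.296 0.041] 0.16 [131. 221.]
top slot_mid [ 0.728 -0.035  0.084] 0.81 [260. 108.]
top face_mid [ 0.731 -0.036  0.084] 0.65 [261. 106.]
top cover_edge [ 0.729 -0.039  0.085] 0.69 [262. 107.]
top flask [ 0.73  -0.034  0.087] 0.65 [260. 106.]
top flask [ 0.432 -0.279  0.088] 0.57 [365. 225.]
top beaker [0.691 0.343 0.049] 0.65 [113. 129.]
top plates [ 0.674 -0.353  0.036] 0.68 [384. 131.]
side pin_grip [0.302 0.383 0.036] 0.92 [249. 352.]
side pin_grip [0.362 0.23  0.043] 0.82 [262. 281.]
side pin_grip [0.444 0.304 0.035] 0.57 [211. 291.]
side pin_tip [0.362 0.23  0.047]
[... 749 characters left out ...]
nt_pos': array([-1.34798334e+00,  5.27028356e-02,  1.61289067e+00,  1.42268747e-05,
        1.47600751e+00, -1.19003504e-01]), 'joint_vel': array([ 0.00045327, -0.00084565,  0.0010044 ,  0.0004513 ,  0.00046546,
        0.0014181 ]), 'joint_efforts': array([-1.17855845e-03, -3.93694746e+01, -3.70469820e+01, -2.98143723e-04,
        4.62101198e-04, -7.40806030e-06]), 'tool_pos': array([ 0.20949754, -0.58882551,  0.25630739]), 'tool_rot': array([-4.54242570e-06,  9.85430816e-01,  1.70076767e-01,  6.85506610e-06]), 'contact_force': array([ 0.08054208, -0.96896111, -0.16094781]), 'ft_torque': array([-0.02027339, -0.01182775,  0.00026971]), 'grasp_force': 0.0, 'gripper_width': 0.9949631460826683}
```

View pics/top0.png

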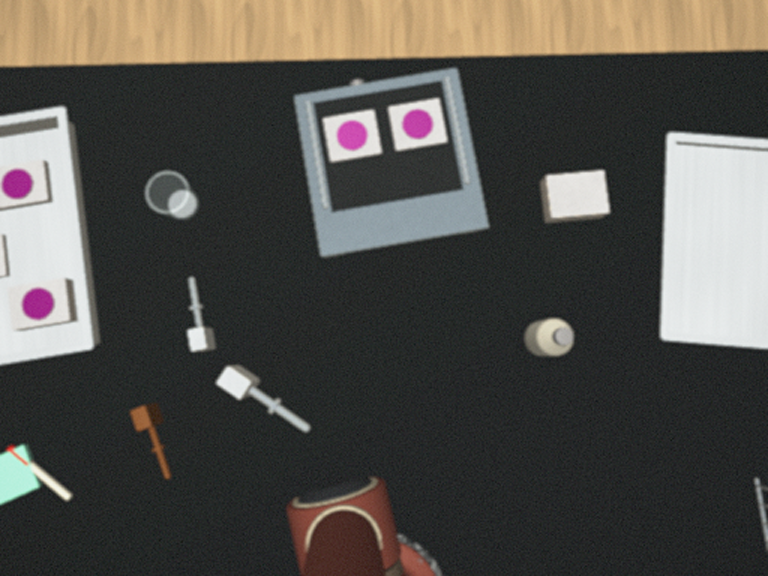

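View pics/side0.png

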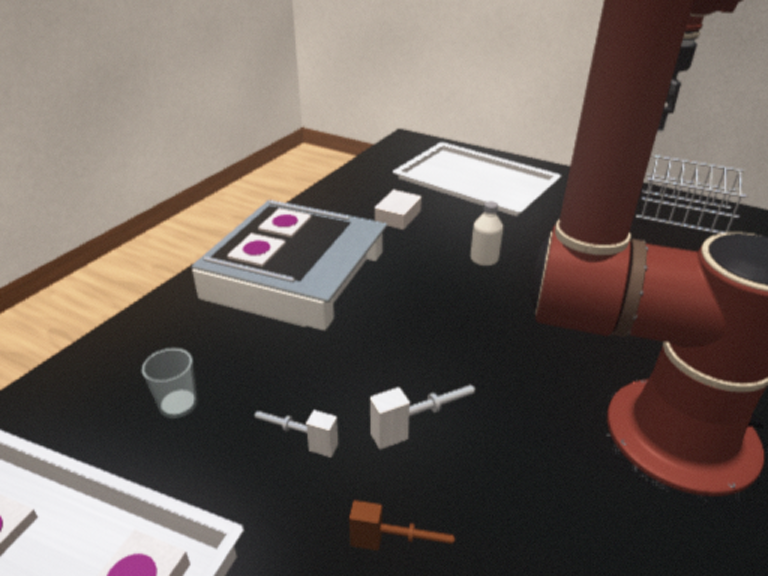

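Candidates for the pin: the small aluminium one at top px (132,222), the larger aluminium one at (160,256), and a brown one at (98,280). By the description (not brown, smaller of its colour) it's the one at (132,222). I'll check it in a close crop and measure it.

Run:
```python
from h import *
im=np.load("pics/top_i.npy");cv2.imwrite("pics/c1.png",cv2.resize(im[175:300,85:215,::-1],None,fx=5,fy=5,interpolation=cv2.INTER_CUBIC))
for n in("top","side"):
    P=cloud(n,np.load(f"pics/{n}_d.npy")).reshape(-1,3)
    for nm,c in(("small",(.451,.295)),("large",(.358,.215))):
        Q=P[(np.hypot(P[:,0]-c[0],P[:,1]-c[1])<.045)&(P[:,2]>.015)]
        zt=np.percentile(Q[:,2],95)
        T=Q[Q[:,2]>zt-.006];r=cv2.minAreaRect(T[:,:2].astype(np.float32)*1000)
        print(n,nm,len(T),"ztop",zt.round(4),"rect",np.round(r[0],1),np.round(r[1],1),round(r[2],1),"mean",T.mean(0).round(4))
    # rod of the small pin
    Q=P[(P[:,0]>.48)&(P[:,0]<.58)&(abs(P[:,1]-.3)<.06)&(P[:,2]>.018)&(P[:,2]<.05)]
    if len(Q)>5:
        l=cv2.fitLine(Q[:,:2].astype(np.float32),cv2.DIST_HUBER,0,.01,.01).ravel();print(n,"rod",len(Q),Q[:,0].min(),Q[:,0].max(),l,np.degrees(np.arctan2(l[1],l[0])),Q[:,2].max())
    # shaker cover
    Q=P[(P[:,0]>.5)&(P[:,0]<1.0)&(abs(P[:,1])<.26)&(P[:,2]>.075)&(P[:,2]<.098)]
    r=cv2.minAreaRect(Q[:,:2].astype(np.float32)*1000);print(n,"shaker",len(Q),r,cv2.boxPoints(r).round(1).tolist(),np.percentile(Q[:,2],[5,50,95]))
```

```text
top small 151 ztop 0.0606 rect [441.8 289.6] [36.3 25.7] 12.8 mean [0.4415 0.2894 0.0583]
top large 269 ztop 0.0796 rect [370.3 224.2] [46.7 34. ] 53.5 mean [0.3701 0.2239 0.0772]
top rod 115 0.4818531015758292 0.5467768779963217 [0.9806035  0.19600177 0.5112336  0.3019168 ] 11.303249 0.04289873253156311
top shaker 12144 ((730.9738159179688, -34.287139892578125), (280.4795227050781, 279.9638977050781), 8.883402824401855) [[570.7999877929688, 82.4000015258789], [614.0, -194.1999969482422], [891.0999755859375, -150.89999389648438], [847.9000244140625, 125.69999694824219]] [0.07819352 0.08254868 0.09105553]
side small 185 ztop 0.0617 rect [442.2 293.6] [36.6 27.8] 8.4 mean [0.4414 0.2944 0.0603]
side large 301 ztop 0.0802 rect [371.1 227.6] [47.1 35.1] 54.3 mean [0.37   0.2294 0.0787]
side rod 160 0.48041088714332597 0.5478782333260215 [0.98717743 0.15962666 0.50901467 0.30821133] 9.185227 0.042404741430988095
side shaker 5165 ((732.1632690429688, -31.185226440429688), (280.94110107421875, 283.4768981933594), 8.778249740600586) [[571.7000122070312, 87.5], [615.0, -192.6999969482422], [892.5999755859375, -149.8000030517578], [849.4000244140625, 130.3000030517578]] [0.08056525 0.08482131 0.09307012]
```

View pics/c1.png

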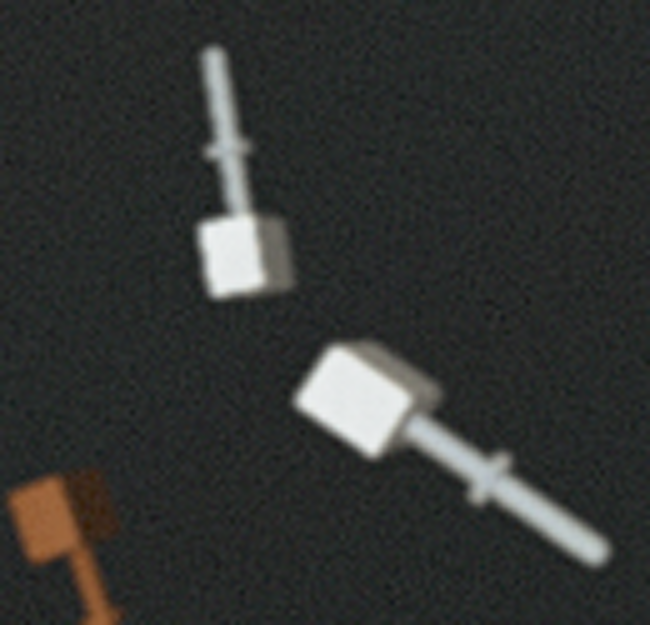

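The crop shows the small aluminium block at crop px (235,257), with its rod pointing up and slightly left to (213,55). The measured top is 36 x 26 mm and 60 mm high, so this is the pin; the other aluminium one is 47 x 34 x 80 mm. Now moving over to it.

```bash
cat >> h.py <<'E'
def togo(x,y,z,yaw):
    s=manip.state();from scipy.spatial.transform import Rotation as Ro
    q=s["tool_rot"];R=Ro.from_quat([q[1],q[2],q[3],q[0]]).as_matrix();ps=np.arctan2(R[1,0],R[0,0])
    print("yaw",ps.round(4),"turn z",(ps-yaw).round(4),"tilt z",R[:,2].round(4),"shift now",(R.T@(np.array([x,y,z])-s["tool_pos"])).round(4))
    c,n=np.cos(yaw),np.sin(yaw);d=np.array([x,y,z])-s["tool_pos"]
    print("shift after turn",np.round([d[0]*c+d[1]*n,d[0]*n-d[1]*c,-d[2]],4),"pos",s["tool_pos"].round(4),"t",s["time"],"F",s["contact_force"].round(2),"w",s["gripper_width"].round(3),s["grasp_force"])
E
python3 -m inch '[[[0,0,0],[0,0,0.08],1],[[0,0,0],[0,0,0.08],1],[[0.03,-0.036,0],[0,0,0],1],[[0.03,-0.036,0],[0,0,0],1],[[0.03,-0.036,0],[0,0,0],1],[[0.03,-0.036,0],[0,0,0],1],[[0.03,-0.036,0],[0,0,0],1],[[0.03,-0.036,0],[0,0,0],1]]'
python3 -m inch '[[[0.03,-0.036,0],[0,0,0],1],[[0.03,-0.036,0],[0,0,0],1],[[0.03,-0.036,0],[0,0,0],1],[[0.03,-0.036,0],[0,0,0],1],[[0.03,-0.036,0],[0,0,0],1],[[0.03,-0.036,0],[0,0,0],1],[[0.004,-0.048,0],[0,0,0],1],[[0.004,-0.048,0],[0,0,0],1]]'
python3 -m inch '[[[0.004,-0.048,0],[0,0,0],1],[[0.004,-0.048,0],[0,0,0],1],[[0.004,-0.048,0],[0,0,0],1],[[0.004,-0.048,0],[0,0,0],1],[[0.004,-0.048,0],[0,0,0],1],[[0,0,0],[0,0,0],1]]'
python3 -c "
from h import *
togo(.442,.2915,.15,.182)"
```

```text
time: 1.9
tool_pos: [0.348, -0.3422, 0.2565]
tool_rot: [0.0, 0.996, 0.091, 0.0]
contact_force: [1.3, 0.6, 0.0]
gripper_width: 0.999
grasp_force: 0.0
time: 2.7
tool_pos: [0.4761, -0.0012, 0.2564]
tool_rot: [-0.0, 0.996, 0.091, 0.0]
contact_force: [0.5, 0.2, -0.6]
gripper_width: 0.998
grasp_force: 0.0
time: 3.3
tool_pos: [0.4509, 0.2413, 0.2565]
tool_rot: [-0.001, 0.996, 0.094, 0.0]
contact_force: [0.0, -0.4, 0.0]
gripper_width: 0.997
grasp_force: 0.0
yaw 0.1889 turn z 0.0069 tilt z [-2.0e-04  1.8e-03 -1.0e+00] shift now [ 0.0006 -0.0508  0.1066]Traceback (most recent call last):
  File "<string>", line 3, in <module>
    togo(.442,.2915,.15,.182)
    ~~~~^^^^^^^^^^^^^^^^^^^^^
  File "h.py", line 18, in togo
    print("shift after turn",np.round([d[0]*c+d[1]*n,d[0]*n-d[1]*c,-d[2]],4),"pos",s["tool_pos"].round(4),"t",s["time"],"F",s["contact_force"].round(2),"w",s["gripper_width"].round(3),s["grasp_force"])
                                                                                                                                                            ^^^^^^^^^^^^^^^^^^^^^^^^
AttributeError: 'float' object has no attribute 'round'
```

```bash
sed -i 's/s\["gripper_width"\].round(3)/s["gripper_width"]/' h.py
python3 -m inch '[[[0,-0.025,0.03],[0,0,0.007],0.7],[[0.0005,-0.025,0.04],[0,0,0],0.7],[[0,0,0.036],[0,0,0],0.7],[[0,0,0],[0,0,0],0.7]]'
python3 - <<'E'
from h import *
togo(.442,.2915,.039,.182)
save("top","a1.png",(170,270,80,200),5)
E
```

```text
time: 3.7
tool_pos: [0.4401, 0.2843, 0.1442]
tool_rot: [0.002, 0.996, 0.088, -0.006]
contact_force: [-0.1, -0.9, 0.2]
gripper_width: 0.7
grasp_force: 0.0
yaw 0.1754 turn z -0.0066 tilt z [-0.0106 -0.0052 -0.9999] shift now [ 0.0043 -0.0071  0.1052]
shift after turn [ 0.0031 -0.0068  0.1052] pos [0.4401 0.2843 0.1442] t 3.7 F [-0.11 -0.89  0.23] w 0.7003507078735863 0.0
```

View pics/a1.png

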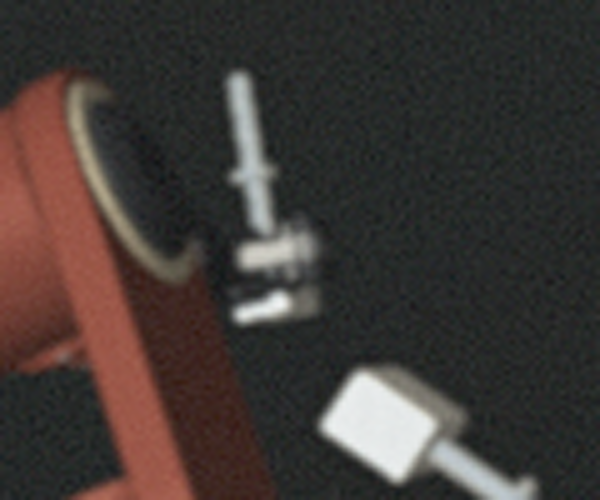

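The crop shows a finger over the block at (275,255) with the rod sticking out ahead of it. The arm was still settling, so I'll go down in small steps.

```bash
python3 -m inch '[[[0,0,0],[0,0,0],0.7],[[0,0,0.03],[0,0,0],0.7],[[0,0,0],[0,0,0],0.7],[[0,0,0],[0,0,0],0.7]]'
python3 -c "
from h import *
togo(.442,.2915,.039,.182)"
```

```text
time: 4.15
tool_pos: [0.4448, 0.2859, 0.1222]
tool_rot: [-0.0, 0.996, 0.087, 0.001]
contact_force: [0.2, 0.1, 1.2]
gripper_width: 0.699
grasp_force: 0.0
yaw 0.174 turn z -0.008 tilt z [ 1.7e-03  8.0e-04 -1.0e+00] shift now [-0.0019 -0.006   0.0832]
shift after turn [-0.0017 -0.006   0.0832] pos [0.4448 0.2859 0.1222] t 4.15 F [0.17 0.05 1.15] w 0.6986844642769535 0.0
```

```bash
python3 -m inch '[[[-0.002,-0.006,0],[-0.001,-0.002,-0.008],0.7],[[0,0,0.03],[0,0,0],0.7],[[0,0,0.03],[0,0,0],0.7],[[0,0,0.013],[0,0,0],0.7],[[0,0,0.01],[0,0,0],0.7],[[0,0,0],[0,0,0],0.7],[[0,0,0],[0,0,0],0.7]]'
python3 -c "
from h import *
togo(.442,.2915,.039,.182)"
```

```text
time: 4.85
tool_pos: [0.4416, 0.2919, 0.0386]
tool_rot: [0.0, 0.996, 0.091, -0.0]
contact_force: [0.1, 0.2, -0.6]
gripper_width: 0.701
grasp_force: 0.0
yaw 0.1829 turn z 0.0009 tilt z [-0.e+00 -5.e-04 -1.e+00] shift now [ 0.0003  0.0005 -0.0004]
shift after turn [ 0.0003  0.0005 -0.0004] pos [0.4416 0.2919 0.0386] t 4.85 F [ 0.1   0.19 -0.57] w 0.7006676942543815 0.0
```

```bash
python3 -m inch '[[[0,0,0],[0,0,0],0],[[0,0,0],[0,0,0],0],[[0,0,0],[0,0,0],0],[[0,0,0],[0,0,0],0],[[0,0,0],[0,0,0],0],[[0,0,0],[0,0,0],0]]'
python3 -c "
from h import *
togo(.442,.2915,.139,.182)"
```

```text
time: 5.45
tool_pos: [0.4416, 0.2918, 0.0385]
tool_rot: [0.0, 0.996, 0.091, -0.0]
contact_force: [-2.2, -0.8, 5.9]
gripper_width: 0.297
grasp_force: 59.4
yaw 0.1827 turn z 0.0007 tilt z [-1.e-04 -5.e-04 -1.e+00] shift now [ 0.0004  0.0004 -0.1005]
shift after turn [ 0.0004  0.0004 -0.1005] pos [0.4416 0.2918 0.0385] t 5.45 F [-2.16 -0.77  5.86] w 0.297030248864338 59.398595094680786
```

```bash
python3 -m inch '[[[0,0,-0.02],[0,0,0],0],[[0,0,-0.04],[0,0,0],0],[[0,0,-0.04],[0,0,0.028],0],[[-0.005,0.035,0],[0,0,0],0],[[-0.005,0.035,0],[0,0,0],0],[[-0.005,0.035,0],[0,0,0],0],[[-0.005,0.035,0],[0,0,0],0],[[-0.005,0.035,0],[0,0,0],0]]'
python3 -m inch '[[[-0.005,0.035,0],[0,0,0],0],[[-0.005,0.035,0],[0,0,0],0],[[-0.005,0.035,0],[0,0,0],0],[[-0.002,0.029,0],[0,0,0],0],[[0,0,0],[0,0,0],0],[[0,0,0],[0,0,0],0]]'
python3 - <<'E'
from h import *
togo(.448,-.0206,.139,.155)
for n in ("top","side"):
    im,d=save(n,n+"2.png",s=1.5)
    P=cloud(n,d).reshape(-1,3);s=manip.state()["tool_pos"]
    u=np.array([np.cos(.155),np.sin(.155)]);v=np.array([-u[1],u[0]])
    a=(P[:,:2]-s[:2])@u;b=(P[:,:2]-s[:2])@v
    m=(a>.03)&(a<.125)&(abs(b)<.02)&(P[:,2]>.10)&(P[:,2]<.16);Q=np.c_[a,b,P[:,2]][m]
    if len(Q)>10:
        print(n,len(Q),"a range",Q[:,0].min(),Q[:,0].max())
        for lo,hi in((.03,.055),(.065,.085),(.085,.12)):
            k=(Q[:,0]>lo)&(Q[:,0]<hi);print(lo,k.sum(),np.median(Q[k],0).round(4),Q[k][:,2].max().round(4),Q[k][:,2].min().round(4))
E
```

```text
time: 6.25
tool_pos: [0.4423, 0.1135, 0.1368]
tool_rot: [0.001, 0.997, 0.078, -0.002]
contact_force: [1.2, -0.3, -1.2]
gripper_width: 0.294
grasp_force: 59.3
time: 6.85
tool_pos: [0.4465, -0.0204, 0.1371]
tool_rot: [0.0, 0.997, 0.077, -0.002]
contact_force: [0.4, 0.3, -1.2]
gripper_width: 0.292
grasp_force: 59.5
yaw 0.1532 turn z -0.0018 tilt z [-3.e-03 -6.e-04 -1.e+00] shift now [ 0.0014  0.0004 -0.0019]
shift after turn [ 0.0015  0.0004 -0.0019] pos [ 0.4465 -0.0204  0.1371] t 6.85 F [ 0.41  0.33 -1.24] w 0.29239384940657787 59.470455050468445
top 64 a range 0.07238819191064327 0.10693167068253412
  return _methods._mean(a, axis=axis, dtype=dtype,
  ret = um.true_divide(
Traceback (most recent call last):
ValueError: zero-size array to reduction operation maximum which has no identity
```

View side.

Run:
```python
from h import *
togo(.448,-.0206,.139,.155)
for n in ("top","side"):
    im,d=save(n,n+"2.png",s=1.5)
    P=cloud(n,d).reshape(-1,3);s=manip.state()["tool_pos"]
    u=np.array([np.cos(.155),np.sin(.155)]);v=np.array([-u[1],u[0]])
    a=(P[:,:2]-s[:2])@u;b=(P[:,:2]-s[:2])@v
    m=(a>.022)&(a<.125)&(abs(b)<.02)&(P[:,2]>.09)&(P[:,2]<.16);Q=np.c_[a,b,P[:,2]][m]
    if len(Q)>10:
        print(n,len(Q),"a range",Q[:,0].min(),Q[:,0].max())
        for lo,hi in((.022,.05),(.05,.065),(.065,.085),(.085,.12)):
            k=(Q[:,0]>lo)&(Q[:,0]<hi)
            if k.sum():print(lo,k.sum(),np.median(Q[k],0).round(4),Q[k][:,2].max().round(4),Q[k][:,2].min().round(4))
    # cover refit, top surface front band
    print(n,"tip expected px",proj(n,[*(s[:2]+.108*u),.129]))
```

```text
yaw 0.1546 turn z -0.0004 tilt z [-3.e-03 -7.e-04 -1.e+00] shift now [ 0.0013  0.001  -0.0019]
shift after turn [ 0.0013  0.001  -0.0019] pos [ 0.4465 -0.0198  0.1371] t 6.9 F [-0.63 -0.2  -1.18] w 0.2953665550062452 59.47052836418152
top 62 a range 0.0725708160259066 0.10680265365879309
0.065 23 [ 0.0791 -0.0013  0.1302] 0.1343 0.1259
0.085 39 [ 0.0954 -0.0011  0.1304] 0.1348 0.1244
top tip expected px [249. 175.]
side 133 a range 0.022040470858651413 0.10988457274993972
0.022 37 [0.0367 0.0038 0.1313] 0.1349 0.1245
0.05 36 [0.0552 0.005  0.1327] 0.1416 0.1209
0.065 28 [0.0747 0.004  0.1317] 0.1356 0.1261
0.085 32 [0.0965 0.0039 0.1315] 0.1353 0.1245
side tip expected px [243. 170.]
```

View pics/side2.png

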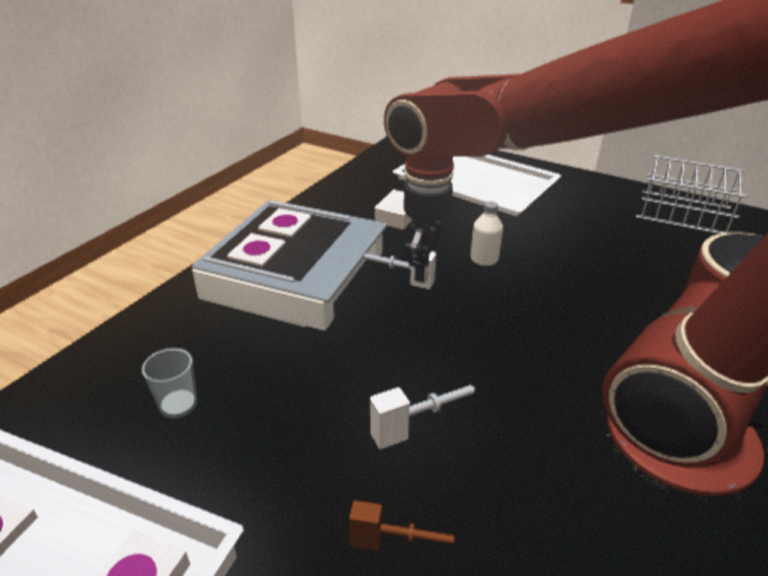

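The picture shows the pin held level, its rod's tip at px (365,257) just short of the cover's front edge. Lowering to slot height.

```bash
python3 -m inch '[[[0.001,0.001,0.02],[0,0.003,0],0],[[0,0,0.03],[0,0,0],0],[[0,0,0.018],[0,0,0],0],[[0,0,0.005],[0,0,0],0],[[0,0,0],[0,0,0],0],[[0,0,0],[0,0,0],0],[[0,0,0],[0,0,0],0]]'
python3 -c "
from h import *
togo(.448,-.0206,.0635,.155)"
```

```text
time: 7.7
tool_pos: [0.4493, -0.0212, 0.0662]
tool_rot: [0.001, 0.997, 0.078, 0.002]
contact_force: [0.5, 0.6, -1.2]
gripper_width: 0.299
grasp_force: 59.4
yaw 0.1552 turn z 0.0002 tilt z [ 0.0039 -0.0014 -1.    ] shift now [-0.0012 -0.0008  0.0027]
shift after turn [-0.0012 -0.0008  0.0027] pos [ 0.4493 -0.0212  0.0662] t 7.7 F [ 0.47  0.61 -1.19] w 0.2991810399753729 59.44863796234131
```

```bash
python3 -m inch '[[[-0.001,0,0.0025],[0,-0.002,0],0],[[0,0,0],[0,0,0],0],[[0,0,0],[0,0,0],0],[[0,0,0],[0,0,0],0]]'
python3 -c "
from h import *
togo(.448,-.0206,.0635,.155)"
python3 -m inch '[[[0,0,0],[0,0,0],0]]'
python3 -c "
from h import *
togo(.448,-.0206,.0635,.155)"
```

```text
time: 8.1
tool_pos: [0.4473, -0.0213, 0.0623]
tool_rot: [0.001, 0.997, 0.077, -0.0]
contact_force: [0.8, 1.1, -1.9]
gripper_width: 0.301
grasp_force: 59.4
yaw 0.1547 turn z -0.0003 tilt z [-6.0e-04 -1.2e-03 -1.0e+00] shift now [ 0.0009 -0.0006 -0.0012]
shift after turn [ 0.0009 -0.0006 -0.0012] pos [ 0.4473 -0.0213  0.0623] t 8.1 F [ 0.8   1.06 -1.89] w 0.3005777944216701 59.44843590259552
time: 8.2
tool_pos: [0.4472, -0.0213, 0.0623]
tool_rot: [0.001, 0.997, 0.077, -0.0]
contact_force: [0.4, 0.8, -0.8]
gripper_width: 0.298
grasp_force: 59.4
yaw 0.1547 turn z -0.0003 tilt z [-7.0e-04 -1.2e-03 -1.0e+00] shift now [ 0.0009 -0.0006 -0.0012]
shift after turn [ 0.0009 -0.0006 -0.0012] pos [ 0.4472 -0.0213  0.0623] t 8.2 F [ 0.42  0.85 -0.83] w 0.2979467440511925 59.448861479759216
```

```bash
python3 -m inch '[[[0.001,0,-0.0012],[0.001,0.001,0],0],[[0.02,0,0],[0,0,0],0],[[0.02,0,0],[0,0,0],0],[[0.006,0,0],[0,0,0],0],[[0,0,0],[0,0,0],0],[[0,0,0],[0,0,0],0],[[0,0,0],[0,0,0],0],[[0,0,0],[0,0,0],0]]'
python3 -c "
from h import *
togo(.507,-.0114,.0635,.155)"
```

```text
time: 9.0
tool_pos: [0.493, -0.0141, 0.0632]
tool_rot: [-0.0, 0.997, 0.077, -0.0]
contact_force: [-0.1, 0.1, -2.3]
gripper_width: 0.301
grasp_force: 59.5
yaw 0.1546 turn z -0.0004 tilt z [-5.e-04  0.e+00 -1.e+00] shift now [ 0.0143 -0.0005 -0.0003]
shift after turn [ 0.0143 -0.0005 -0.0003] pos [ 0.493  -0.0141  0.0632] t 9.0 F [-0.06  0.05 -2.3 ] w 0.3007140562693897 59.4632613658905
```

```bash
python3 -m inch '[[[0.004,0,0],[0,0,0],0],[[0.004,0,0],[0,0,0],0],[[0.001,0,0],[0,0,0],0],[[0.001,0,0],[0,0,0],0],[[0.001,0,0],[0,0,0],0],[[0.001,0,0],[0,0,0],0]]'
python3 -m inch '[[[0.001,0,0],[0,0,0],0],[[0.001,0,0],[0,0,0],0],[[0.001,0,0],[0,0,0],0],[[0.001,0,0],[0,0,0],0]]'
python3 -c "
from h import *
togo(.507,-.0114,.0635,.155)"
```

```text
time: 9.6
tool_pos: [0.5055, -0.0122, 0.0633]
tool_rot: [0.0, 0.997, 0.077, -0.0]
contact_force: [-0.0, 0.4, -1.2]
gripper_width: 0.297
grasp_force: 59.5
time: 10.0
tool_pos: [0.5095, -0.0116, 0.0634]
tool_rot: [0.0, 0.997, 0.077, 0.0]
contact_force: [-0.2, -0.4, -1.7]
gripper_width: 0.299
grasp_force: 59.5
yaw 0.1548 turn z -0.0002 tilt z [ 0. -0. -1.] shift now [-0.0025 -0.0006 -0.0001]
shift after turn [-0.0025 -0.0006 -0.0001] pos [ 0.5095 -0.0116  0.0634] t 10.0 F [-0.21 -0.41 -1.7 ] w 0.2994151967724917 59.46272134780884
```

```bash
for i in 1; do python3 -m inch '[[[0.002,0,0],[0,0,0],0],[[0.002,0,0],[0,0,0],0],[[0.002,0,0],[0,0,0],0],[[0.001,0,0],[0,0,0],0]]'; done
python3 -m inch '[[[0.001,0,0],[0,0,0],0],[[0.001,0,0],[0,0,0],0],[[0.001,0,0],[0,0,0],0],[[0,0,0],[0,0,0],0]]'
```

```text
time: 10.4
tool_pos: [0.5166, -0.0105, 0.0635]
tool_rot: [0.0, 0.997, 0.077, 0.0]
contact_force: [-0.5, 0.1, -1.5]
gripper_width: 0.298
grasp_force: 59.5
time: 10.8
tool_pos: [0.5194, -0.01, 0.0634]
tool_rot: [0.0, 0.997, 0.077, 0.0]
contact_force: [-0.9, 0.5, -1.5]
gripper_width: 0.293
grasp_force: 59.5
```

```bash
python3 -m inch '[[[0.001,0,0],[0,0,0],0],[[0.001,0,0],[0,0,0],0],[[0.001,0,0],[0,0,0],0]]'
python3 -m inch '[[[0.001,0,0],[0,0,0],0],[[0.001,0,0],[0,0,0],0]]'
python3 -m inch '[[[0.0005,0,0],[0,0,0],0],[[0.0005,0,0],[0,0,0],0],[[0.0005,0,0],[0,0,0],0]]'
```

```text
time: 11.1
tool_pos: [0.5224, -0.0096, 0.0634]
tool_rot: [0.0, 0.997, 0.077, 0.0]
contact_force: [0.2, 0.1, -1.2]
gripper_width: 0.293
grasp_force: 59.5
time: 11.3
tool_pos: [0.5244, -0.0093, 0.0634]
tool_rot: [0.0, 0.997, 0.077, 0.0]
contact_force: [-0.9, 0.4, -0.6]
gripper_width: 0.294
grasp_force: 59.5
time: 11.6
tool_pos: [0.5258, -0.009, 0.0634]
tool_rot: [0.0, 0.997, 0.077, 0.0]
contact_force: [0.3, -0.8, -1.5]
gripper_width: 0.297
grasp_force: 59.5
```

```bash
python3 -m inch '[[[0.0005,0,0],[0,0,0],0],[[0.0005,0,0],[0,0,0],0]]'
python3 -m inch '[[[0.0005,0,0],[0,0,0],0],[[0.0005,0,0],[0,0,0],0]]'
python3 -m inch '[[[0.0005,0,0],[0,0,0],0]]'
```

```text
time: 11.8
tool_pos: [0.5268, -0.0089, 0.0634]
tool_rot: [0.0, 0.997, 0.077, -0.0]
contact_force: [-0.5, -0.1, -1.0]
gripper_width: 0.296
grasp_force: 59.5
time: 12.0
tool_pos: [0.5272, -0.0088, 0.0633]
tool_rot: [0.0, 0.997, 0.077, -0.001]
contact_force: [-3.7, -0.8, 0.9]
gripper_width: 0.295
grasp_force: 59.6
time: 12.1
tool_pos: [0.5273, -0.0088, 0.0632]
tool_rot: [0.0, 0.997, 0.077, -0.001]
contact_force: [-6.6, -1.4, 3.3]
gripper_width: 0.296
grasp_force: 59.8
```

```bash
python3 -m inch '[[[0,0.002,0],[0,0,0],0],[[0,0.002,0],[0,0,0],0]]'
python3 -m inch '[[[0,0.002,0],[0,0,0],0],[[0,0.002,0],[0,0,0],0]]'
python3 -c "
from h import *
togo(.527,-.0088,.0635,.155)"
```

```text
time: 12.3
tool_pos: [0.5278, -0.0122, 0.0627]
tool_rot: [-0.001, 0.997, 0.078, -0.001]
contact_force: [-3.5, 0.9, -0.8]
gripper_width: 0.301
grasp_force: 59.5
time: 12.5
tool_pos: [0.5285, -0.0164, 0.0627]
tool_rot: [-0.0, 0.997, 0.078, -0.001]
contact_force: [-5.4, 2.2, -1.8]
gripper_width: 0.295
grasp_force: 59.4
yaw 0.1553 turn z 0.0003 tilt z [-2.4e-03  6.0e-04 -1.0e+00] shift now [-0.0003 -0.0077 -0.0008]
shift after turn [-0.0003 -0.0077 -0.0008] pos [ 0.5285 -0.0164  0.0627] t 12.5 F [-5.45  2.18 -1.81] w 0.2951152232313589 59.44544792175293
```

```bash
python3 -m inch '[[[0,0.002,0],[0,0,0],0],[[0,0.002,0],[0,0,0],0]]'|sed -n '1,2p;4p'
python3 -m inch '[[[0,0.002,0],[0,0,0],0],[[0,0.002,0],[0,0,0],0]]'|sed -n '1,2p;4p'
python3 -m inch '[[[0,0.002,0],[0,0,0],0],[[0,0.002,0],[0,0,0],0]]'|sed -n '1,2p;4p'
```

```text
time: 12.7
tool_pos: [0.5291, -0.0203, 0.0627]
contact_force: [-5.3, 2.3, -1.0]
time: 12.9
tool_pos: [0.5298, -0.0243, 0.0627]
contact_force: [-4.3, 2.1, -1.8]
time: 13.1
tool_pos: [0.5304, -0.0283, 0.0627]
contact_force: [-5.4, 1.4, -1.7]
```

```bash
python3 -m inch '[[[0,0.002,0],[0,0,0],0],[[0,0.002,0],[0,0,0],0]]'|sed -n '1,2p;4p'
python3 -m inch '[[[0,0.002,0],[0,0,0],0],[[0,0.002,0],[0,0,0],0]]'|sed -n '1,2p;4p'
python3 -m inch '[[[0,0.002,0],[0,0,0],0],[[0,0.002,0],[0,0,0],0]]'|sed -n '1,2p;4p'
```

```text
time: 13.3
tool_pos: [0.531, -0.0322, 0.0627]
contact_force: [-5.0, 2.0, -1.2]
time: 13.5
tool_pos: [0.5316, -0.0362, 0.0627]
contact_force: [-4.2, 2.2, -1.7]
time: 13.7
tool_pos: [0.5323, -0.0401, 0.0628]
contact_force: [-5.1, 2.0, -0.9]
```

```bash
python3 -m inch '[[[0,0.002,0],[0,0,0],0],[[0,0.002,0],[0,0,0],0]]'|sed -n '1,2p;4p'
```

```text
time: 13.9
tool_pos: [0.5329, -0.0441, 0.0627]
contact_force: [-5.3, 3.1, -1.0]
```

```bash
python3 -m inch '[[[0,0.002,0],[0,0,0],0],[[0,0.002,0],[0,0,0],0]]'|sed -n '1,2p;4p'
python3 -m inch '[[[0,0.002,0],[0,0,0],0],[[0,0.002,0],[0,0,0],0]]'|sed -n '1,2p;4p'
python3 -m inch '[[[0,0.002,0],[0,0,0],0],[[0,0.002,0],[0,0,0],0]]'|sed -n '1,2p;4p'
```

```text
time: 14.1
tool_pos: [0.5335, -0.048, 0.0627]
contact_force: [-5.3, 3.2, -1.2]
time: 14.3
tool_pos: [0.5341, -0.052, 0.0627]
contact_force: [-4.5, 2.4, -2.2]
time: 14.5
tool_pos: [0.5365, -0.0566, 0.0636]
contact_force: [0.4, 0.3, -1.1]
```

```bash
python3 -m inch '[[[0,0.002,0],[0,0,0],0],[[0,0.002,0],[0,0,0],0]]'|sed -n '1,2p;4p'
```

```text
time: 14.7
tool_pos: [0.5374, -0.0606, 0.0643]
contact_force: [0.2, 0.9, -0.4]
```

```bash
python3 -m inch '[[[0,-0.0015,0],[0,0,0],0],[[0,0,0],[0,0,0],0],[[0,0,0],[0,0,0],0]]'
python3 -m inch '[[[0.001,0,0],[0,0,0],0],[[0.001,0,0],[0,0,0],0]]'|sed -n '1,2p;4p'
python3 -c "
from h import *
togo(.5374,-.059,.0635,.155)"
```

```text
time: 15.0
tool_pos: [0.5362, -0.0585, 0.0635]
tool_rot: [0.0, 0.997, 0.077, 0.0]
contact_force: [-0.5, 0.5, -1.7]
gripper_width: 0.296
grasp_force: 59.4
time: 15.2
tool_pos: [0.5381, -0.0582, 0.0634]
contact_force: [-0.8, -0.7, -1.5]
yaw 0.1548 turn z -0.0002 tilt z [ 1.e-04 -1.e-04 -1.e+00] shift now [-0.0008  0.0007 -0.0001]
shift after turn [-0.0008  0.0007 -0.0001] pos [ 0.5381 -0.0582  0.0634] t 15.2 F [-0.82 -0.66 -1.5 ] w 0.2988652660533226 59.444469809532166
```

Free motion past the face, so the tip is in the hole. Advancing gently.

```bash
python3 -m inch '[[[0.001,0,0],[0,0,0],0],[[0.001,0,0],[0,0,0],0]]'|sed -n '1,2p;4p'
python3 -m inch '[[[0.001,0,0],[0,0,0],0],[[0.001,0,0],[0,0,0],0]]'|sed -n '1,2p;4p'
python3 -m inch '[[[0.001,0,0],[0,0,0],0],[[0.001,0,0],[0,0,0],0]]'|sed -n '1,2p;4p'
```

```text
time: 15.4
tool_pos: [0.5401, -0.0579, 0.0634]
contact_force: [1.1, 0.6, -0.7]
time: 15.6
tool_pos: [0.542, -0.0576, 0.0634]
contact_force: [-0.0, -0.1, -1.2]
time: 15.8
tool_pos: [0.544, -0.0573, 0.0634]
contact_force: [0.2, -0.5, -1.8]
```

```bash
python3 -m inch '[[[0.002,0,0],[0,0,0],0],[[0.002,0,0],[0,0,0],0],[[0.002,0,0],[0,0,0],0]]'|sed -n '1,2p;4p'
python3 -m inch '[[[0.002,0,0],[0,0,0],0],[[0.002,0,0],[0,0,0],0],[[0.002,0,0],[0,0,0],0]]'|sed -n '1,2p;4p'
python3 -m inch '[[[0.001,0,0],[0,0,0],0],[[0.001,0,0],[0,0,0],0],[[0.001,0,0],[0,0,0],0],[[0.001,0,0],[0,0,0],0]]'|sed -n '1,2p;4p'
```

```text
time: 16.1
tool_pos: [0.5501, -0.0564, 0.0634]
contact_force: [0.2, -0.6, -1.2]
time: 16.4
tool_pos: [0.556, -0.0554, 0.0634]
contact_force: [0.2, 0.1, -1.3]
time: 16.8
tool_pos: [0.5597, -0.0548, 0.0634]
contact_force: [-0.4, -0.1, -0.6]
```

```bash
python3 -m inch '[[[0.001,0,0],[0,0,0],0],[[0.001,0,0],[0,0,0],0],[[0.001,0,0],[0,0,0],0],[[0.0005,0,0],[0,0,0],0]]'|sed -n '1,2p;4p'
python3 -m inch '[[[0.0005,0,0],[0,0,0],0],[[0.0005,0,0],[0,0,0],0]]'|sed -n '1,2p;4p'
python3 -m inch '[[[0.0005,0,0],[0,0,0],0],[[0.0005,0,0],[0,0,0],0]]'|sed -n '1,2p;4p'
```

```text
time: 17.2
tool_pos: [0.5633, -0.0543, 0.0634]
contact_force: [0.1, -0.2, -0.5]
time: 17.4
tool_pos: [0.5642, -0.0542, 0.0634]
contact_force: [-0.4, -0.0, -0.6]
time: 17.6
tool_pos: [0.5646, -0.0541, 0.0633]
contact_force: [-5.0, 0.3, 1.0]
```

Contact is at 29.8 mm past the face, which matches the collar meeting the slot front. I'll press a little more to be sure.

```bash
python3 -m inch '[[[0.0005,0,0],[0,0,0],0],[[0.0005,0,0],[0,0,0],0]]'|sed -n '1,2p;4p'
python3 -m inch '[[[0.0005,0,0],[0,0,0],0],[[0.0005,0,0],[0,0,0],0]]'|sed -n '1,2p;4p'
python3 -c "
from h import *
togo(.5646,-.0541,.0635,.155)"
```

```text
time: 17.8
tool_pos: [0.5647, -0.0541, 0.0633]
contact_force: [-10.0, -1.1, 5.5]
time: 18.0
tool_pos: [0.5648, -0.0541, 0.0633]
contact_force: [-14.4, -2.5, 9.0]
yaw 0.1552 turn z 0.0002 tilt z [-7.e-03 -6.e-04 -1.e+00] shift now [-0.0002  0.     -0.0002]
shift after turn [-0.0002  0.     -0.0002] pos [ 0.5648 -0.0541  0.0633] t 18.0 F [-14.37  -2.45   9.03] w 0.29647114512272105 60.53021192550659
```

```bash
python3 -m inch '[[[-0.001,0,0],[0,0,0],0],[[-0.0006,0,0],[0,0,0],0],[[0,0,0],[0,0,0],0],[[0,0,0],[0,0,0],0]]'
python3 -m inch '[[[0,0,0],[0,0,0],0.4],[[0,0,0],[0,0,0],0.6],[[0,0,0],[0,0,0],0.7],[[0,0,0],[0,0,0],0.7],[[0,0,0],[0,0,0],0.7],[[0,0,0],[0,0,0],0.7]]'
```

```text
time: 18.4
tool_pos: [0.5647, -0.054, 0.0631]
tool_rot: [-0.0, 0.997, 0.077, -0.001]
contact_force: [-5.4, -1.3, 2.0]
gripper_width: 0.298
grasp_force: 59.7
time: 19.0
tool_pos: [0.5657, -0.0539, 0.0635]
tool_rot: [0.0, 0.997, 0.077, 0.0]
contact_force: [-0.9, 0.4, -0.2]
gripper_width: 0.7
grasp_force: 0.0
```

Released. Now straight up and back, then look.

```bash
python3 -m inch '[[[0,0,-0.005],[0,0,0],0.7],[[0,0,-0.015],[0,0,0],0.7],[[0,0,-0.03],[0,0,0],0.7],[[0,0,-0.04],[0,0,0],0.7],[[0,0,-0.04],[0,0,0],0.7],[[-0.04,0,-0.02],[0,0,0],0.7],[[-0.045,0,0],[0,0,0],0.7],[[-0.045,0,0],[0,0,0],0.7]]'
python3 -m inch '[[[0,0.045,0],[0,0,0],0.7],[[0,0.045,0],[0,0,0],0.7],[[0,0.045,0],[0,0,0],0.7],[[0,0.045,0],[0,0,0],0.7],[[0,0,0],[0,0,0],0.7],[[0,0,0],[0,0,0],0.7]]'
python3 - <<'E'
from h import *
a,_=save("top","e_top.png");b,_=save("side","e_side.png")
cv2.imwrite("pics/e.png",np.hstack([cv2.resize(a[60:220,180:340,::-1],(400,400),interpolation=cv2.INTER_CUBIC),cv2.resize(b[90:250,160:320,::-1],(400,400),interpolation=cv2.INTER_CUBIC)]))
u=np.array([.988,.154]);v=np.array([-.154,.988])
for n in("top","side"):
    P=cloud(n,np.load(f"pics/{n}_d.npy")).reshape(-1,3);d=P[:,:2]-[.565,-.054]
    a,b=d@u,d@v;m=(abs(a)<.028)&(abs(b)<.035)&(P[:,2]>.02)&(P[:,2]<.12);Q=P[m];T=Q[:,2]>np.percentile(Q[:,2],95)-.008
    print(n,m.sum(),"a",a[m][T].min(),a[m][T].max(),"b",b[m][T].min(),b[m][T].max(),"ztop",np.percentile(Q[:,2],[50,95]))
for l in("flask","beaker","plates"):
    print(l,[np.round(r["point"],3) for r in manip.look_for("side",l)[:2]])
E
```

```text
time: 19.8
tool_pos: [0.4366, -0.0743, 0.2161]
tool_rot: [0.001, 0.997, 0.078, 0.002]
contact_force: [-0.1, -1.4, 0.7]
gripper_width: 0.699
grasp_force: 0.0
time: 20.4
tool_pos: [0.4649, -0.2527, 0.2145]
tool_rot: [0.0, 0.997, 0.076, 0.0]
contact_force: [-0.3, -0.1, -1.1]
gripper_width: 0.7
grasp_force: 0.0
top 204 a -0.021467279723569904 0.027982629836458977 b -0.03387158919385328 0.03344655048637094 ztop [0.07592887 0.07996912]
side 311 a -0.02092113307572154 0.016963019156237363 b -0.010049229920024464 0.015258063672568227 ztop [0.05788827 0.0798868 ]
flask [array([ 0.431, -0.273,  0.068])]
beaker [array([0.675, 0.345, 0.056])]
plates [array([ 0.67 , -0.331,  0.04 ])]
```

View pics/e.png

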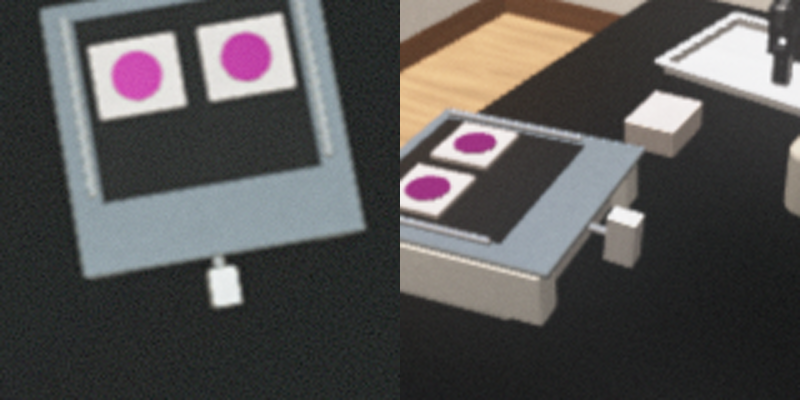

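The picture shows the block at (225,286) in the left crop, right in front of the cover edge and drooping slightly. The gap of about 12.6 mm is what a home collar plus the droop gives. The bottle, beaker and plates haven't moved.

```bash
python3 -c "
from plant import manip
print(manip.job_done())"
```

```text
the job is handed in; nothing more can be done
None
```

The transport pin is in the hole with its collar against the front of the slot, and I let go of it. I measured at most about 17 N on the shaker; the bottle, beaker and plates stayed where they were, and the job is handed in at about 21 s.

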